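# Start the board test at the push-button station and shut the guard

## Robot

A 6-joint arm with a two-finger parallel gripper is mounted at the origin on a cart in front of the work surface, level with it; the furniture and walls round the work are solid. World frame = base frame: x ahead of the robot, y to its left, z up, the work surface at z = 0. Lengths are in m, angles in degrees, forces in N, time in s.
With the tool pointing down it reaches from about 0.325 to 0.75 m from the base axis. Payload 7.6 kg.
Tool frame: the origin (TCP) lies at the very end of the fingers, on their centre line; the grasp point (between the pads) lies 19 mm behind it; z points along the fingers, y is the line along which they close (so a half turn about z gives the same grasp; the last joint's range is limited). The gripper opens to 85 mm and grips with 20 to 120 N. Pads are 22 mm wide; open, the fingers measure 114 mm over their backs; the gripper's body (76 mm by 85 mm) begins 54 mm behind the grasp point. The pads swing forward as they close: fully open they stand 13 mm farther back than shut.
Start: joints at [-68.085, 2.991, 80.254, -0, 96.75, -4.028], TCP at [0.23, -0.472, 0.231] pointing down, gripper open.
Joint ranges: [-166.34, 166.34], [-52.06, 124.39], [6.96, 135.62], [-60.46, 240.46], [14.63, 156.25], [-167.68, 167.68]. Speed limits (degrees/s): [147.25, 147.25, 172.46, 180, 180, 180].

## Interface

Orientations are given as a 3x3 rotation matrix whose columns are the frame's x, y, z axes.
In Python, from rig import bot gives the robot as it stands. The module is installed in compiled form; this text tells all that it offers.
- The arm moves only by the tool jog_arm, never from a script. Its argument "rows" is a list of rows, each a list of 4 numbers: the shift along the world's x, y, z in mm, then the turn about the world's z in rad. In form: [[tx, ty, tz, spin], ...]. A call has 1 to 20 rows; each row shifts and turns the commanded pose from where the row before left it; what a row does not reach is not made up. A row lasts 1/8 s, in which the tool goes at most 62.5 mm and 10.7 degrees, less where a joint would pass 70% of its speed; a pose out of reach is approached as far as the arm can. A call with a gripper value outside its range is refused whole. "jaw" is the closure, from -1 (fully open) to 1 (shut), set as the call begins (left out, the last holds). The fingers move at their own pace and stop on an object; "squeeze" is the grip in N (left out, the last holds). Time passes only in rows, so rows that do not move let the fingers close. It gives the time, the measured TCP pose, the force, the opening and the grip force at its end, in the units of the state.
- bot.state(): the state, without advancing time (a new reading comes with each control period).
- bot.read_camera(name): name is "scene" or "top"; returns (picture, depth): 384x512x3 uint8, blue, green, red; 384x512 float32, m along the optical axis (not along the pixel's ray), 0 where there is no reading.
- bot.camera_params(name): a dict with "camera_matrix" (3x3 intrinsics, pixels), "k1" (the pictures are not rectified: a ray, as slopes to the right and down, at radius r is drawn at 1 + k1 r^2 times it, then the intrinsics apply), "world_from_camera" (4x4, takes a point from camera to world coordinates). Camera axes: x right, y up, looking along -z (the intrinsics and any distortion apply to the point x, -y, -z); pixel columns grow to the right and rows downward; lengths in m; the calibration is good to about 2 mm. A picture is of the moment at which its call begins. camera_params takes no time and is no camera call.
- bot.close_job(): hands the job in; it is judged then, once.
The state is a dict: "t": time; "joint_pos": joint angles; "qd": joint speeds; "joint_efforts": joint torques, N m; "tool_pos": TCP position; "eef_rot": TCP orientation; "ft_force": force on the tool from outside, world axes, zero at the start; "wrist_torque": the same for the moment, N m; "opening": finger opening in m; "finger_force": force on a finger pad.
Only numpy, scipy, OpenCV 4.12 (cv2) and the standard library are available. Lean on these libraries where they do the work, as an engineer would, in place of code of your own. Each camera call takes 0.05 s, during which the arm holds its last target. There are 200 camera calls.

## Task

Start the test at the grey push-button station: with the fingertips press the green button, whose guard has been left standing open, lightly all the way down, keep it down for a full second and let it come up again. Then push the yellow-framed guard over until it lies fully shut over the green button, so that nobody starts the test by accident, and withdraw. Keep off the blue button and the red emergency stop, and leave the board, the flux bottle, the marker and the capacitor where they are.

Things in the scene. Friction and masses are not known exactly. Their poses are not given: they have to be found in the camera images.
- station: grey push-button station fixed to the bench, 86 (x) x 216 (y) x 52 mm high, a 20 mm fixing lug at each end. Origin: centre of its underside; z up, x from its front (robot) side to its back, where a cable leaves at the right end, 60 mm long. Three units on its top, 66 mm apart along y: the red stop always at -66 mm (right end), green and blue at +66 and 0 or the other way round
- start_unit: unit of the green start button on the station's top: black plate 60 x 58 x 3 mm with a steel bezel ring (37 mm across, 9.5 mm high) and the hinge of the guard at its back. Origin at the centre of the plate's underside, 52 mm above the bench, axes as the station's
- start_button (a joint): travel of the green start button in m: 0 up, 0.005 all the way down (bottom stop). It is a spring button: about 1.5 N starts it moving and about 4.5 N holds it fully down; it comes up by itself when let go
- start_top (a point): centre of the top of the green button cap, a 29 mm wide round cap that stands 10.5 mm above its bezel (20 mm above the station's top) when up. It moves with the button
- guard (a joint): angle of the guard over the green button in rad: 0 fully shut (lying flat over the button), 1.65 fully open (standing up just behind the button, a little past upright). It starts between 1.5 and 1.64. A stiff hinge keeps it wherever it is left; about 1 N at its free end moves it
- guard_hinge (a point): middle of the guard's hinge axis, which runs along the unit's y, 28 mm behind (+x) the centre of the green button and 7 mm above the unit's underside (59 mm above the bench). Does not move with the guard
- guard_edge (a point): middle of the guard's free edge on its outer face, 54 mm from the hinge. The guard is a shallow hood, 56 wide, 64 long with its tab, 20 mm deep, a clear window in a yellow frame. Its outer face lies 19 mm off the hinge axis: the top face when shut, the back face (away from the robot) when open, its free end then 54 to 65 mm above the hinge
- reset_unit: unit of the blue button, same plate, bezel and cap as the green one but without guard. Origin at the centre of the plate's underside, 52 mm above the bench. Must not be touched
- reset_button (a joint): travel of the blue button in m: 0 up, 0.005 all the way down. Must stay up
- stop_unit: unit of the red emergency-stop mushroom (40 mm across, top 34 mm above the station's top) on a yellow disc 60 mm across. Origin at the centre of the disc's underside, 52 mm above the bench. Must not be touched
- stop_button (a joint): travel of the red emergency stop in m: 0 up, 0.005 down. Must stay up
- board: loose green circuit board with parts on it, 98 x 60 x 28 mm, lying in front of the station's left half. Origin at the centre of its underside
- flux: loose amber flux bottle with a white cap and thin needle, 35 mm across, 108 mm high, standing to the right of the station. Origin at the centre of its underside
- black_marker: loose white marker with a black cap, 128 mm long, 17 mm thick, lying in front of the station's right half. Origin under its middle
- capacitor: loose black can capacitor, 25 mm across, 36 mm high, standing near the right front corner of the station. Origin at the centre of its underside
Things that resemble listed ones, but are neither listed nor needed, are in the scene too. Leave any pink or turquoise look-alike of the flux alone.

How it is judged (in metres and radians):
On the way, in this order (a step that is already met when the one before it is completed fails the run):
1. the green button is held all the way down (at least 4 mm of its 5 mm) for 0.8 s (value of joint start_button above 0.004 m), for 0.8 s.
2. the green button is let up again (value of joint start_button below 0.001 m), for 0.1 s.
3. the guard lies shut over the green button (value of joint guard below 0.08 rad and value of joint start_button below 0.001 m), for 0.2 s.
At the end, for the whole second after the job is handed in: the guard is shut (within 0.08 rad), all three buttons are up (within 1 mm), and the four loose things stand or lie within 10 mm of where they were, bottle and capacitor upright (all of step 3 and value of joint each of reset_button, stop_button below 0.001 m and distance of each of board, flux, black_marker, capacitor from where it was at the start of the episode below 0.01 m and angle between each of flux, capacitor's own z axis and vertical below 0.1 rad); the robot touches nothing.
It fails at once if the blue button's unit is touched (contact force between any of the arm, the fingers and reset_unit above 0.5 N).
It fails at once if the emergency stop is touched (contact force between any of the arm, the fingers and stop_unit above 0.5 N).
It fails at once if the green button or its guard is pushed hard (over 40 N) (contact force between anything else and start_unit above 40 N).
It fails at once if a loose thing is lifted, carried or pushed more than 15 mm (distance of any of board, flux, black_marker, capacitor from where it was at the start of the episode above 0.015 m).
It also fails if it takes over 42 s, if anything falls off the work surface, if the arm or the gripper's body presses on something with over 40 N, if the wrist force passes 120 N, or if a joint passes its speed limit or range.

## Working session

There is one attempt and no reset: what is moved stays moved. The work goes in short steps, Python scripts to look and compute and a tool call to move; the robot and the scene stay as the last step left them, time stands still between calls to the robot, and variables do not carry over. Pictures are saved under pics/ and viewed, at most 10 in all, crops included, and the job is handed in when it is done.

Besides the shell and the picture viewer there is one more tool, called after ">>>" as a command line: name --pt "numbers of a row" for each row, then --argument value for the rest. jog_arm: Moves the arm, as the interface text tells. Its arguments: {"type":"object","properties":{"rows":{"type":"array","items":{"type":"array","items":{"type":"number"}}},"jaw":{"type":"number"},"squeeze":{"type":"number"}},"required":["rows"]}

```bash
mkdir -p pics; cat > h.py <<'E'
import numpy as np, cv2
from rig import bot
def cloud(n):
    im,d=bot.read_camera(n); p=bot.camera_params(n); K=np.array(p["camera_matrix"]);T=np.array(p["world_from_camera"])
    h,w=d.shape; u,v=np.meshgrid(np.arange(w),np.arange(h))
    xy=cv2.undistortPoints(np.stack([u,v],-1).reshape(-1,1,2).astype(float),K,np.array([p["k1"],0,0,0])).reshape(h,w,2)
    P=np.stack([xy[...,0]*d,-xy[...,1]*d,-d],-1)@T[:3,:3].T+T[:3,3]
    P[d==0]=np.nan
    return im,d,P
E
python3 - <<'E'
from h import *
for n in("scene","top"):
    im,d,P=cloud(n); np.savez(n,im=im,P=P); cv2.imwrite(f"pics/{n}0.png",im)
    print(n,np.round(bot.camera_params(n)["world_from_camera"],2).tolist())
s=bot.state();print(s)
E
```

```text
scene [[0.77, 0.37, -0.52, 0.11], [-0.64, 0.45, -0.62, -0.96], [0.0, 0.81, 0.58, 0.57], [0.0, 0.0, 0.0, 1.0]]
top [[-0.02, 1.0, -0.06, 0.5], [-1.0, -0.02, -0.04, -0.45], [-0.04, 0.06, 1.0, 0.91], [0.0, 0.0, 0.0, 1.0]]
{'t': 0.1, 'joint_pos': array([-6.80851990e+01,  3.02540203e+00,  8.03057478e+01,  7.63286240e-04,
        9.67486181e+01, -4.02779671e+00]), 'qd': array([-0.08698791, -0.15895047, -0.24557847,  0.07526008,  0.10840862,
       -0.00204923]), 'joint_efforts': array([ 1.52514076e-03, -3.82580745e+01, -3.60984671e+01, -4.22106416e-05,
        4.80706251e-03, -1.06849160e-05]), 'tool_pos': array([ 0.22960145, -0.47184822,  0.23055308]), 'eef_rot': array([[ 8.99232129e-01,  4.37471509e-01, -5.07338113e-04],
       [ 4.37471789e-01, -8.99231201e-01,  1.29654811e-03],
       [ 1.10988597e-04, -1.38784383e-03, -9.99999031e-01]]), 'ft_force': array([ 0.13114936, -0.19287528, -0.50289433]), 'wrist_torque': array([0.03258049, 0.01993785, 0.0005711 ]), 'finger_force': 0.0, 'opening': 0.08550832249424065}
```

View pics/scene0.png

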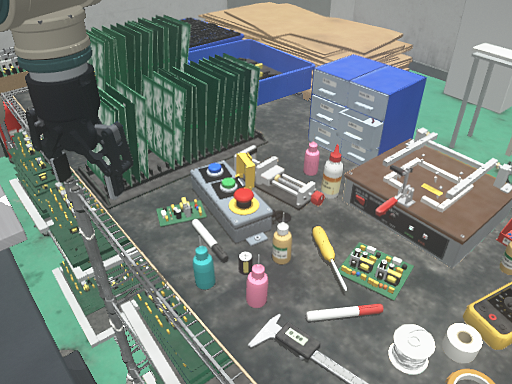

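View pics/top0.png

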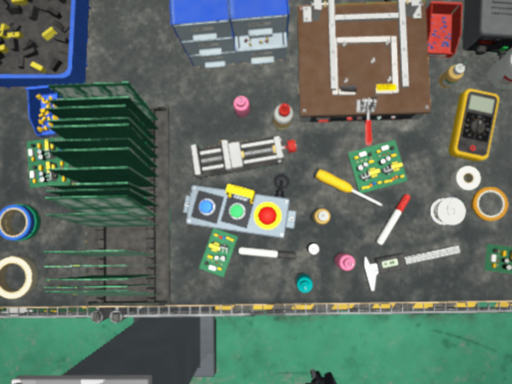

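The pictures show green in the middle (scene px 229,184; top px 237,211), blue to its left (top 207,207), red to its right (top 267,215), and the yellow guard standing behind green (top 240,190). Next I measure them.

```bash
python3 - <<'E'
import numpy as np,cv2
for n in("scene","top"):
    z=np.load(n+".npz");im,P=z["im"],z["P"];H=cv2.cvtColor(im,cv2.COLOR_BGR2HSV).astype(int)
    box={"scene":(185,145,275,240),"top":(180,175,305,240)}[n]
    M=np.zeros(im.shape[:2],bool);M[box[1]:box[3],box[0]:box[2]]=1
    for c,lo,hi,zr in(("green",45,80,(.06,.085)),("blue",100,125,(.06,.085)),("red",-8,8,(.07,.1)),("yellow",20,33,(.05,.15))):
        h=(H[...,0]+90)%180-90 if c=="red" else H[...,0]
        m=M&(h>=lo)&(h<=hi)&(H[...,1]>120)&(H[...,2]>60)&(P[...,2]>zr[0])&(P[...,2]<zr[1])
        Q=P[m];
        if len(Q)==0: print(n,c,0);continue
        top=Q[Q[:,2]>np.percentile(Q[:,2],95)-.006]
        print(n,c,len(Q),"mid",((Q.min(0)+Q.max(0))/2).round(4),"min",Q.min(0).round(4),"max",Q.max(0).round(4),"top med",np.median(top,0).round(4))
    # station top plane
    B=P[M]; s=B[(B[:,2]>.048)&(B[:,2]<.058)]; r=cv2.minAreaRect((s[:,:2]*1000).astype(np.float32)); print(n,"station",r,np.median(s[:,2]))
E
```

```text
scene green 89 mid [ 0.5233 -0.375   0.0695] min [ 0.5105 -0.388   0.0657] max [ 0.5361 -0.3621  0.0733] top med [ 0.5242 -0.3762  0.0718]
scene blue 101 mid [ 0.5348 -0.3104  0.069 ] min [ 0.5213 -0.3243  0.0638] max [ 0.5483 -0.2966  0.0741] top med [ 0.534  -0.3125  0.0717]
scene red 219 mid [ 0.5131 -0.4407  0.0819] min [ 0.4945 -0.4606  0.0752] max [ 0.5317 -0.4209  0.0886] top med [ 0.5108 -0.4432  0.0843]
scene yellow 613 mid [ 0.5659 -0.3799  0.0878] min [ 0.4852 -0.4686  0.0518] max [ 0.6466 -0.2913  0.1238] top med [ 0.5628 -0.3903  0.1152]
scene station ((555.463623046875, -372.4339904785156), (377.12335205078125, 194.5795440673828), 64.07416534423828) 0.05323631305319476
top green 110 mid [ 0.5258 -0.3745  0.0714] min [ 0.5141 -0.3862  0.0677] max [ 0.5375 -0.3628  0.075 ] top med [ 0.5249 -0.3738  0.0711]
top blue 120 mid [ 0.5357 -0.3086  0.0705] min [ 0.5239 -0.3207  0.066 ] max [ 0.5474 -0.2964  0.075 ] top med [ 0.5366 -0.3095  0.0712]
top red 213 mid [ 0.5148 -0.4391  0.0837] min [ 0.4981 -0.4557  0.0792] max [ 0.5315 -0.4224  0.0881] top med [ 0.5147 -0.4391  0.0837]
top yellow 585 mid [ 0.5328 -0.4111  0.0867] min [ 0.4872 -0.4666  0.0505] max [ 0.5784 -0.3556  0.1229] top med [ 0.5652 -0.3856  0.1144]
top station ((526.267822265625, -373.3167419433594), (216.4276885986328, 86.90274810791016), 80.47626495361328) 0.0528307254095568
```

>>> jog_arm --pt "37 12 0 -0.077" --pt "37 12 0 -0.077" --pt "37 12 0 -0.077" --pt "37 12 0 -0.077" --pt "37 12 0 -0.077" --pt "37 12 0 -0.077" --pt "37 12 0 -0.077" --pt "36 13 0 -0.075" --pt "0 0 -25 0" --pt "0 0 -25 0" --pt "0 0 -20 0" --pt "0 0 -20 0" --pt "0 0 -20 0" --pt "0 0 -10 0" --pt "0 0 0 0" --pt "0 0 0 0" --jaw 1

```text
t: 2.1
tool_pos: [0.5251, -0.3754, 0.1124]
eef_rot: [[0.987, -0.161, 0.001], [-0.161, -0.987, -0.001], [0.002, 0.001, -1.0]]
ft_force: [0.4, 0.6, -0.1]
opening: -0.0001
finger_force: 0.0
```

```bash
python3 - <<'E'
from h import *
s=bot.state();print(s["t"],s["tool_pos"],s["eef_rot"].round(3),s["ft_force"],s["opening"])
im,d,P=cloud("scene");cv2.imwrite("pics/s1.png",cv2.resize(im[60:260,120:370],None,fx=3,fy=3))
E
```

```text
2.1 [ 0.52509044 -0.37543902  0.11241629] [[ 0.987 -0.161  0.001]
 [-0.161 -0.987 -0.001]
 [ 0.002  0.001 -1.   ]] [ 0.42889666  0.60823024 -0.14190985] -7.402676144845096e-05
```

View pics/s1.png

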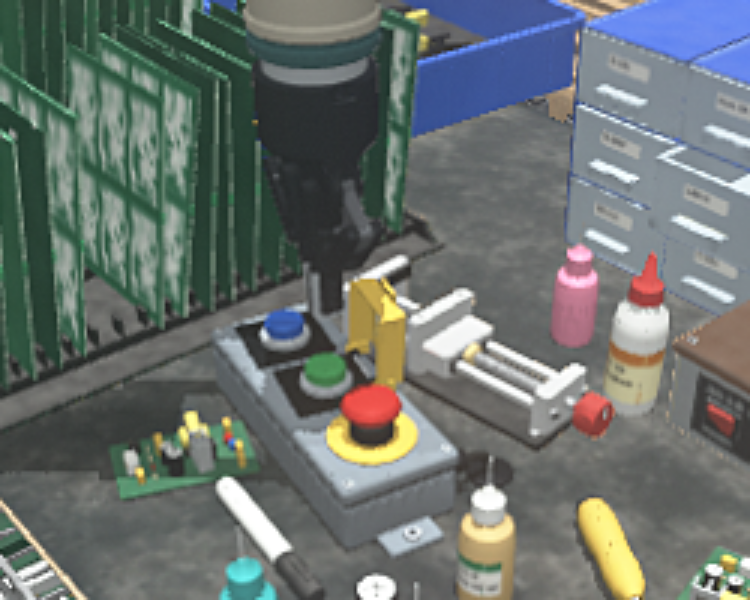

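The closed fingertips hang above the green cap (crop px 330,300), in front of the standing guard (375,320).

>>> jog_arm --pt "0 0 -16 0" --pt "0 0 -14 0" --pt "0 0 -5 0" --pt "0 0 -2 0" --pt "0 0 0 0" --pt "0 0 0 0"

```text
t: 2.9
tool_pos: [0.5249, -0.3753, 0.0749]
eef_rot: [[0.987, -0.161, 0.001], [-0.161, -0.987, -0.001], [0.001, 0.001, -1.0]]
ft_force: [-0.5, -0.6, 0.1]
opening: 0.0
finger_force: 0.0
```

>>> jog_arm --pt "0 0 -1 0" --pt "0 0 -1 0" --pt "0 0 0 0"

```text
t: 3.28
tool_pos: [0.5247, -0.3751, 0.0722]
eef_rot: [[0.987, -0.161, -0.0], [-0.161, -0.987, -0.0], [-0.0, 0.0, -1.0]]
ft_force: [-0.2, 0.3, -0.3]
opening: 0.0001
finger_force: 0.0
```

>>> jog_arm --pt "0 0 -1 0" --pt "0 0 -1 0" --pt "0 0 0 0"

```text
t: 3.65
tool_pos: [0.5247, -0.3752, 0.0705]
eef_rot: [[0.987, -0.161, 0.0], [-0.161, -0.987, -0.0], [0.0, 0.0, -1.0]]
ft_force: [-0.4, 1.9, 1.2]
opening: 0.0004
finger_force: 1.1
```

>>> jog_arm --pt "0 0 -1 0" --pt "0 0 -1 0" --pt "0 0 0 0"

```text
t: 4.03
tool_pos: [0.5248, -0.3751, 0.0685]
eef_rot: [[0.987, -0.16, 0.0], [-0.16, -0.987, -0.0], [0.0, 0.0, -1.0]]
ft_force: [-1.2, 1.2, 3.7]
opening: -0.0001
finger_force: 1.7
```

>>> jog_arm --pt "0 0 -1 0" --pt "0 0 0 0"

```text
t: 4.28
tool_pos: [0.5248, -0.3751, 0.0674]
eef_rot: [[0.987, -0.16, 0.0], [-0.16, -0.987, -0.0], [0.0, 0.0, -1.0]]
ft_force: [-1.1, 1.3, 4.1]
opening: -0.0005
finger_force: 2.0
```

>>> jog_arm --pt "0 0 -1 0" --pt "0 0 0 0"

```text
t: 4.53
tool_pos: [0.5248, -0.3752, 0.0669]
eef_rot: [[0.987, -0.16, 0.0], [-0.16, -0.987, -0.0], [0.0, 0.0, -1.0]]
ft_force: [-1.9, 2.8, 6.2]
opening: -0.0
finger_force: 3.3
```

>>> jog_arm --pt "0 0 -0.5 0" --pt "0 0 0 0" --pt "0 0 0 0" --pt "0 0 0 0" --pt "0 0 0 0" --pt "0 0 0 0" --pt "0 0 0 0" --pt "0 0 0 0" --pt "0 0 0 0" --pt "0 0 0 0" --pt "0 0 0 0" --pt "0 0 0 0"

```text
t: 6.02
tool_pos: [0.5248, -0.3752, 0.0668]
eef_rot: [[0.987, -0.161, 0.0], [-0.161, -0.987, -0.0], [0.0, 0.0, -1.0]]
ft_force: [-3.6, 1.5, 9.4]
opening: 0.0003
finger_force: 4.3
```

```bash
python3 - <<'E'
import numpy as np
# things behind the guard, in station frame (origin under green), from top view; guard face
a=-.162;ex=np.array([np.cos(a),np.sin(a)]);ey=np.array([-np.sin(a),np.cos(a)])
for n in("top","scene"):
    P=np.load(n+".npz")["P"].reshape(-1,3);q=P[:,:2]-[.5245,-.3748];X=q@ex;Y=q@ey;Z=P[:,2]
    for x in range(20,130,6):
        m=(abs(X-x/1000)<.003)&(abs(Y)<.025)
        if m.any():print(n,x,m.sum(),np.nanmax(Z[m]).round(3),end="; ")
    m=(X>.02)&(X<.08)&(abs(Y)<.05)&(Z>.1);print("\nguard hi X",X[m].min(),X[m].max(),"Y",Y[m].min(),Y[m].max(),"Z",Z[m].max())
E
```

```text
top 20 62 0.062; top 26 65 0.065; top 32 85 0.117; top 38 87 0.117; top 44 75 0.123; top 50 36 0.122; top 56 18 0.002; top 62 54 0.003; top 68 58 0.002; top 74 53 0.003; top 80 57 0.002; top 86 55 0.003; top 92 60 0.011; top 98 77 0.042; top 104 66 0.043; top 110 69 0.041; top 116 67 0.042; top 122 50 0.042; top 128 64 0.042; 
guard hi X 0.026114989292555273 0.05174637389576308 Y -0.03134311995316767 0.026185959342026777 Z 0.12292485495683647
scene 20 16 0.064; scene 26 45 0.063; scene 32 77 0.118; scene 38 105 0.118; scene 44 97 0.123; scene 50 36 0.124; scene 74 1 0.001; scene 80 31 0.002; scene 86 39 0.006; scene 92 65 0.033; scene 98 105 0.041; scene 104 88 0.042; scene 110 60 0.041; scene 116 75 0.041; scene 122 65 0.041; scene 128 58 0.041; 
guard hi X 0.023678271715613257 0.050299191792239815 Y -0.03400695739703122 0.026054664186926434 Z 0.12381586504207803
```

>>> jog_arm --pt "0 0 3 0" --pt "0 0 6 0" --pt "0 0 16 0" --pt "0 0 25 0" --pt "0 0 30 0" --pt "0 0 26 0" --pt "0 0 0 0" --pt "26 -4.3 0 0" --pt "26 -4.3 0 0" --pt "25 -4 0 0" --pt "0 0 0 0" --pt "0 0 -25 0" --pt "0 0 -25 0" --pt "0 0 -15 0" --pt "0 0 0 0" --pt "0 0 0 0"

```text
t: 8.02
tool_pos: [0.602, -0.388, 0.1082]
eef_rot: [[0.987, -0.161, 0.001], [-0.161, -0.987, -0.001], [0.002, 0.001, -1.0]]
ft_force: [-0.5, 1.0, 1.3]
opening: -0.0001
finger_force: 0.0
```

```bash
python3 - <<'E'
import numpy as np
from h import *
s=bot.state();a=-.162;q=s["tool_pos"][:2]-[.5245,-.3748]
X0=q@[np.cos(a),np.sin(a)]*1000;z0=s["tool_pos"][2]*1000
print(s["t"],X0,q@[-np.sin(a),np.cos(a)]*1000,z0,s["ft_force"])
# finger front-bottom corner at TCP x-11; follow r=45
px,pz=X0,z0
for t in [1.65,1.5,1.35,1.2,1.05,.9,.75,.6,.45,.3,.15,0]:
    r=46; x=28-r*np.cos(t)+19*np.sin(t)+11; z=59+r*np.sin(t)+19*np.cos(t)
    print(t,"X %.1f z %.1f  d: %.1f %.1f %.1f"%(x,z,(x-px)*np.cos(a),(x-px)*np.sin(a),z-pz));px,pz=x,z
E
```

```text
8.025 78.59394285549703 -0.5442090529951606 108.21368657993727 [-0.53442518  0.95728614  1.28644702]
1.65 X 61.6 z 103.4  d: -16.8 2.7 -4.9
1.5 X 54.7 z 106.2  d: -6.8 1.1 2.9
1.35 X 47.5 z 108.0  d: -7.1 1.2 1.8
1.2 X 40.0 z 108.8  d: -7.3 1.2 0.7
1.05 X 32.6 z 108.4  d: -7.4 1.2 -0.4
0.9 X 25.3 z 106.8  d: -7.2 1.2 -1.5
0.75 X 18.3 z 104.3  d: -6.9 1.1 -2.6
0.6 X 11.8 z 100.7  d: -6.4 1.1 -3.6
0.45 X 5.8 z 96.1  d: -5.8 1.0 -4.5
0.3 X 0.7 z 90.7  d: -5.1 0.8 -5.4
0.15 X -3.6 z 84.7  d: -4.3 0.7 -6.1
0 X -7.0 z 78.0  d: -3.3 0.5 -6.7
```

>>> jog_arm --pt "-8 1.3 0 0" --pt "-8 1.3 0 0" --pt "-4 0.7 0 0" --pt "-4 0.6 0 0" --pt "-7 1.2 0 0" --pt "-7.3 1.2 0.5 0" --pt "-7.4 1.2 -0.4 0" --pt "-7.2 1.2 -1.5 0" --pt "0 0 0 0"

```text
t: 9.15
tool_pos: [0.5481, -0.379, 0.1052]
eef_rot: [[0.987, -0.161, -0.001], [-0.161, -0.987, 0.0], [-0.001, -0.0, -1.0]]
ft_force: [0.1, -0.0, -0.3]
opening: -0.0
finger_force: 0.0
```

>>> jog_arm --pt "-6.9 1.1 -2.6 0" --pt "-6.4 1.1 -3.6 0" --pt "-5.8 1 -4.5 0" --pt "-5.1 0.8 -5.4 0" --pt "0 0 0 0"

```text
t: 9.78
tool_pos: [0.5239, -0.3748, 0.0885]
eef_rot: [[0.987, -0.161, -0.001], [-0.161, -0.987, 0.001], [-0.001, -0.0, -1.0]]
ft_force: [1.1, -0.0, -0.5]
opening: -0.0001
finger_force: 0.0
```

```bash
python3 - <<'E'
from h import *
im,d,P=cloud("scene");cv2.imwrite("pics/s2.png",cv2.resize(im[80:240,160:360],None,fx=3,fy=3))
E
```

```text
(no output)
```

View pics/s2.png

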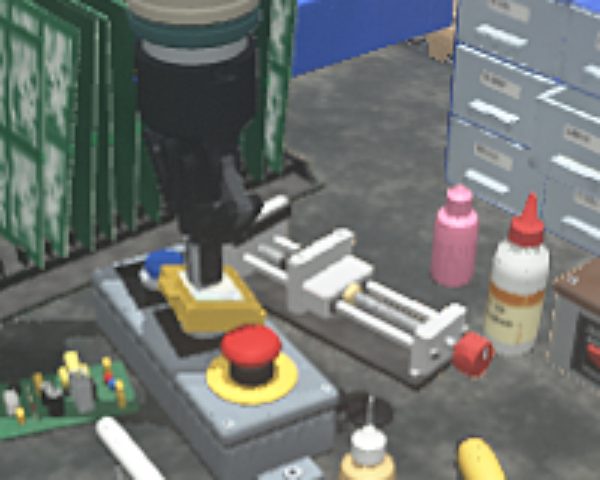

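The guard (crop px 215,295) is nearly down with the fingertips on its window. I finish the push gently.

>>> jog_arm --pt "-4.3 0.7 -4.5 0" --pt "-3.3 0.5 -4 0" --pt "0 0 0 0"

```text
t: 10.2
tool_pos: [0.5166, -0.3736, 0.0802]
eef_rot: [[0.987, -0.161, -0.001], [-0.161, -0.987, 0.001], [-0.001, -0.0, -1.0]]
ft_force: [0.7, 0.3, -0.2]
opening: -0.0
finger_force: 0.0
```

>>> jog_arm --pt "0 0 -1.5 0" --pt "0 0 -1 0" --pt "0 0 0 0"

```text
t: 10.58
tool_pos: [0.517, -0.3738, 0.0782]
eef_rot: [[0.987, -0.16, -0.0], [-0.16, -0.987, -0.0], [-0.0, 0.0, -1.0]]
ft_force: [0.7, 0.5, 0.7]
opening: -0.0003
finger_force: 0.0
```

>>> jog_arm --pt "0 0 -1 0" --pt "0 0 0 0"

```text
t: 10.82
tool_pos: [0.5171, -0.3739, 0.0776]
eef_rot: [[0.987, -0.161, 0.0], [-0.161, -0.987, -0.0], [0.0, 0.0, -1.0]]
ft_force: [-1.4, -0.0, 1.4]
opening: 0.0006
finger_force: 0.9
```

>>> jog_arm --pt "0 0 -1 0" --pt "0 0 0 0"

```text
t: 11.08
tool_pos: [0.5171, -0.3739, 0.0775]
eef_rot: [[0.987, -0.161, 0.0], [-0.161, -0.987, -0.001], [0.001, 0.0, -1.0]]
ft_force: [-2.4, 2.2, 5.9]
opening: 0.0004
finger_force: 3.4
```

It has stopped dead at 77.5 mm with the force rising, so the guard is on its stop. I withdraw upward and back.

>>> jog_arm --pt "0 0 0 0" --pt "0 0 0 0" --pt "0 0 3 0" --pt "0 0 6 0" --pt "0 0 20 0" --pt "0 0 30 0" --pt "0 0 35 0" --pt "0 0 40 0" --pt "0 0 30 0" --pt "-35 -10 0 0" --pt "-35 -10 0 0" --pt "-35 -10 0 0" --pt "-35 -10 0 0" --pt "0 0 0 0" --pt "0 0 0 0" --pt "0 0 0 0"

```text
t: 13.08
tool_pos: [0.3778, -0.4135, 0.2406]
eef_rot: [[0.987, -0.159, 0.0], [-0.159, -0.987, -0.0], [0.0, 0.0, -1.0]]
ft_force: [0.0, -0.8, -0.4]
opening: -0.0001
finger_force: 0.0
```

```bash
python3 - <<'E'
from h import *
a=-.162;ex=np.array([np.cos(a),np.sin(a)]);ey=np.array([-np.sin(a),np.cos(a)])
for n in("top","scene"):
    im,d,P=cloud(n); Q=P.reshape(-1,3); q=Q[:,:2]-[.5245,-.3748];X=q@ex;Y=q@ey;Z=Q[:,2]
    m=(abs(Y)<.027)&(X>-.025)&(X<.025)&(Z>.072)&(Z<.1)
    if m.sum()>5: print(n,m.sum(),np.polyfit(X[m],Z[m],1),np.median(Z[m]))
    P0=np.load(n+".npz")["P"]; 
    cv2.imwrite(f"pics/{n}3.png",cv2.resize(im[140:300,150:350],None,fx=3,fy=3))
E
```

```text
top 595 [0.00109993 0.0773247 ] 0.07740056065474599
scene 388 [0.00837084 0.07791814] 0.07812690458301597
```

View pics/scene3.png

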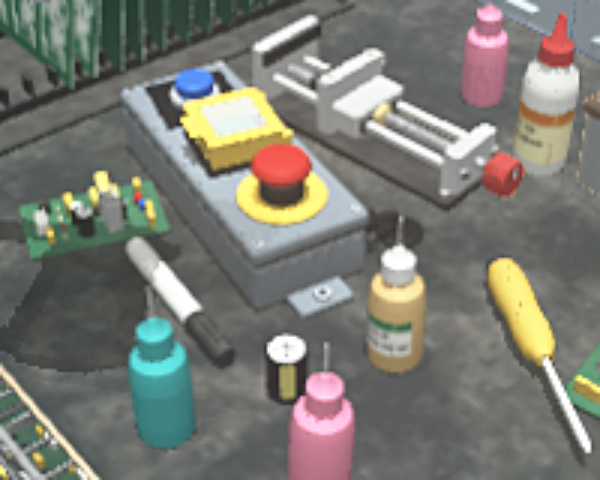

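The guard lies flat over the green button (crop px 235,125), with a measured slope below 0.01 rad. The loose things look undisturbed and the arm is clear.

```bash
python3 -c "
from rig import bot
print(bot.close_job())"
```

```text
the job is handed in; nothing more can be done
None
```

I pressed the green button fully down, held it for over a second and let it up, then pushed the guard flat shut over it, withdrew the arm and handed the job in; no verdict was returned.

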